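# Press a snap-in bearing cap home with a cup pusher

### The arm

A 6-joint arm with a two-finger parallel gripper is mounted at the origin on the work surface. World frame = base frame: x ahead of the robot, y to its left, z up, the work surface at z = 0. Lengths are in mm, angles in rad, forces in N, time in s.
With the tool pointing down it reaches from about 300 to 775 mm from the base axis. Payload 14.6 kg.
Tool frame: the origin (TCP) lies at the very end of the fingers, on their centre line; the grasp point (between the pads) lies 19 mm behind it; z points along the fingers, y is the line along which they close (so a half turn about z gives the same grasp; the last joint's range is limited). The gripper opens to 94 mm and grips with 3 to 60 N. Pads are 16 mm wide; open, the fingers measure 119 mm over their backs; the gripper's body (75 mm by 177 mm) begins 78 mm behind the grasp point.
Start: joints at [-1.256, 0.3, 1.521, -0, 1.321, -0.067], TCP at [204.918, -510.39, 205.446] pointing down, gripper open.
Joint ranges: [-3.03, 3.03], [-0.79, 2.21], [0.23, 2.52], [-1.04, 4.18], [0, 3.07], [-2.55, 2.55]. Speed limits (rad/s): [2.22, 2.22, 2.57, 3.14, 3.14, 3.14].

### API

Orientations are given as [roll, pitch, yaw] about the fixed x, y, z axes, in that order (R = Rz(yaw) Ry(pitch) Rx(roll)).
In Python, from cell import manip, eyes, ticket gives the robot as it stands. The module is installed in compiled form; this text tells all that it offers.
- The arm moves only by the tool arm_command, never from a script. Its argument "plan" is a list of rows, each a list of 5 numbers: the opening, from -1 (shut) to 1 (fully open), then the shift along the tool's x, y, z in m, then the turn about the tool's z in rad. In form: [[jaw, dx, dy, dz, roll], ...]. A call has 1 to 20 rows; each row shifts and turns the commanded pose from where the row before left it, along the tool's axes as they then stand; what a row does not reach is not made up. A row lasts 1/8 s, in which the tool goes at most 62.5 mm and 10.7 degrees, less where a joint would pass 70% of its speed; a pose out of reach is approached as far as the arm can. A call is refused whole if a number of a shift passes 0.0625 or a number of a turn 0.188, either way. A call with a gripper value outside its range is refused whole. The fingers move at their own pace and stop on an object; "newtons" is the grip in N (left out, the last holds). Time passes only in rows, so rows that do not move let the fingers close. It gives the time, the measured TCP pose, the force, the opening and the grip force at its end, in the units of the state.
- manip.read_state(): the state, without advancing time (a new reading comes with each control period).
- eyes.camera(name): name is "side" or "top" or "wrist"; returns a dict with "img" (400x640x3 uint8, blue, green, red), "z_map" (400x640 float32, mm along the optical axis (not along the pixel's ray), 0 where there is no reading), "fx", "fy", "cx", "cy" (pixels), "eye" and "orientation" of the camera in the world. Camera axes: x right, y down, z forward; pixel columns grow to the right and rows downward; lengths in mm; the calibration is good to about 2 mm. A picture is of the moment at which its call begins.
- ticket.sign_off(): hands the job in; it is judged then, once.
The state is a dict: "clock": time; "joints": joint angles; "qd": joint speeds; "effort": joint torques, N m; "eef_pos": TCP position; "eef_rot": TCP orientation; "wrist_force": force on the tool from outside, world axes, zero at the start; "moment": the same for the moment, N m; "finger_gap": finger opening in mm; "finger_force": force on a finger pad.
Only numpy, scipy, OpenCV 4.12 (cv2) and the standard library are available. Lean on these libraries where they do the work, as an engineer would, in place of code of your own. Each camera call takes 0.05 s, during which the arm holds its last target. There are 200 camera calls.

### The job

Fit the smaller steel bearing cap to the spindle housing: set it loosely into the mouth of the bore, hub up, and let go; then take the cup-footed pusher from its stand and with it press the cap straight down until it snaps fully home, and keep a steady push of about 19 N on it for a second to bed it, never over 24 N, which would hurt the bearing beneath. Stand the pusher upright in its stand again and leave the larger cap and everything else alone.

Things in the scene. Friction and masses are not known exactly. Their poses are not given: they have to be found in the camera images.
- cap: Smaller of two alike steel bearing caps, hub up on the rubber pad. Origin: centre of its underside, z up; 34 mm tall, 100 g. From the bottom: plug, 32 mm across at its tip, widening over 6 mm to a 40 mm lip (6 to 7.5 mm up), a 35 mm groove, a flat flange 48 mm across (14 to 18 mm up), and a round hub 18 mm across (18 to 34 mm up) to pick it up by.
- housing: Fixed grey block 90 x 90 mm let into the bench, with one round bore in its top. Origin 55 mm below the bore's mouth, z up. A loose cap pushed down meets four sprung balls in the bore: resistance grows within 2 mm to 7-13 N and stays so for 2 to 4 mm, then the lip slips past them, the cap jumps the last 3 to 5 mm down and its flange lands hard on the top face; pushed on, the force climbs steeply.
- housing_mouth (a point): Centre of the bore's mouth in the housing's flat top face, which stands 43 to 63 mm above the bench (it varies). The bore is 43 mm wide and 24 mm deep; the balls stick 4 mm out of its wall 3.6 mm below the mouth. A cap set in loosely rests on them, its flange 7 to 10 mm above the top face. Fully home, the cap's origin is 14 mm below this point.
- pusher: Pusher upright in its stand. Origin: centre of its foot, z up; 86 mm tall, 180 g. Lower 28 mm: aluminium cup 40 mm across, open below (bore 26 mm wide, 22 mm deep: it goes over the cap's hub and its rim bears on the flange). Above, 28 to 86 mm up: black square grip 24 x 24 mm, sides along the pusher's x and y.
- stand_seat (a point): Centre of the floor of a round recess 47 mm wide and 12 mm deep in the top of the stand, a fixed wooden block 80 x 80 mm. The pusher's foot stands there, its origin at this point, 8 to 20 mm above the bench (it varies).
- pad: Fixed black rubber pad, 210 x 90 x 3 mm, on which both caps lie, 100 to 120 mm apart. Origin: centre of its underside.
- big_cap: Larger steel cap that does not fit: flange 65 mm across, same heights and hub as the small one. To be left alone.
- screwdriver: Bystander: screwdriver 160 mm long, lying.
- loupe: Bystander: black eye loupe, 34 mm across, 26 mm tall.
- bearing: Bystander: small steel bearing ring, 32 mm across, 10 mm tall.
- oil_jar: Bystander: small amber jar, 44 mm across, 60 mm tall.
- hammer: Bystander: hammer 200 mm long, lying.
- screw_tray: Bystander: white tray 100 x 80 x 25 mm.
- mandrel: Bystander: small upright steel ring mandrel, 44 mm wide at the foot, 70 mm tall.
There are look-alikes about, which are no part of the job. Leave any red or yellow look-alike of the cap alone.

How it is judged:
By the outcome, as a careful person would: the job done as asked, in the order asked, and still so for the second after the job is handed in, with the robot touching nothing.
It also fails if it takes over 72 s, if anything falls off the work surface, if the arm or the gripper's body presses on something with over 40 N, if the wrist force passes 120 N, or if a joint passes its speed limit or range.

## Working session

There is one attempt and no reset: what is moved stays moved. The work goes in short steps, Python scripts to look and compute and a tool call to move; the robot and the scene stay as the last step left them, time stands still between calls to the robot, and variables do not carry over. Pictures are saved under pics/ and viewed, at most 10 in all, crops included, and the job is handed in when it is done.

Besides the shell and the picture viewer there is one more tool, called by a JSON object that holds its "fn" and its "kwargs", one argument or row to a line. arm_command: Moves the arm, as the interface text tells. Its arguments: {"type":"object","properties":{"plan":{"type":"array"},"newtons":{"type":"number"}},"required":["plan"]}

```bash
mkdir -p pics
cat > h.py <<'E'
import numpy as np, cv2
from cell import manip, eyes, ticket
from scipy.spatial.transform import Rotation as R
def rot(o):
    o=np.array(o,float)
    if o.shape==(3,3): return o
    return R.from_euler('xyz',o).as_matrix() if o.size==3 else R.from_quat(o).as_matrix()
def cloud(c):
    v,u=np.mgrid[:400,:640]; z=c['z_map']
    p=np.stack([(u-c['cx'])/c['fx']*z,(v-c['cy'])/c['fy']*z,z],-1)
    w=p@rot(c['orientation']).T+np.array(c['eye']); w[z<=0]=np.nan
    return w
def ray(c,u,v,h):
    d=rot(c['orientation'])@np.array([(u-c['cx'])/c['fx'],(v-c['cy'])/c['fy'],1]); e=np.array(c['eye'])
    return e+d*(h-e[2])/d[2]
E
python3 - <<'E'
from h import *
for n in ('top','side'):
    c=eyes.camera(n); cv2.imwrite(f'pics/{n}0.png',c['img']); np.savez(f'{n}0.npz',**c)
    print(n,c['eye'],c['orientation'],c['fx'],c['cx'],c['cy'])
print(manip.read_state())
E
```

```text
top [ 326.42692626  -25.49128846 1635.49296086] [-2.99670766  0.01334364 -1.5697669 ] 505.39409784256816 316.1660612254922 195.89934865009127
side [108.24775093 602.55594066 936.3030333 ] [-2.44195448 -0.00677676 -2.50357906] 406.9723098159092 313.79744421962266 195.8085376489356
{'clock': 0.1, 'joints': array([-1.25560343e+00,  3.00417528e-01,  1.52149340e+00, -3.95983491e-06,
        1.32070319e+00, -6.65491815e-02]), 'qd': array([ 7.82133981e-05, -1.20621178e-05, -1.62253915e-03,  7.85810736e-04,
        9.18470142e-04,  5.21457218e-04]), 'effort': array([ 2.64451621e-03, -5.32639396e+01, -3.53283012e+01,  7.09821051e-02,
        2.35096214e-02, -3.46188222e-05]), 'eef_pos': array([ 204.84766545, -510.18476293,  204.95280884]), 'eef_rot': array([-3.14057320e+00, -6.40999998e-05,  3.81743028e-01]), 'wrist_force': array([-0.4308167 , -0.65364672, -0.73364174]), 'moment': array([-0.01678332,  0.00122357,  0.02469173]), 'finger_force': 0.0, 'finger_gap': 93.91356552286071}
```

View pics/top0.png

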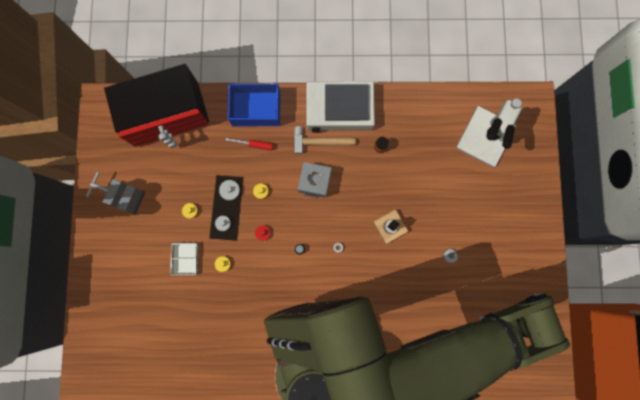

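View pics/side0.png

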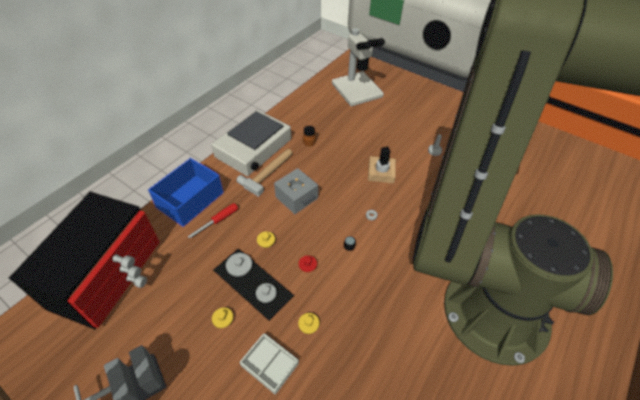

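The top view shows two grey caps on the black pad: the larger near (229,188), the smaller near (223,223). The housing is at (314,179), the pusher in its wooden stand at (391,226), and red and yellow look-alikes lie around. The side view agrees (small cap at 265,293, housing at 297,190, pusher at 383,165).

Run:
```python
from h import *
for n,L in (('top',dict(small=(223,223),big=(229,188),hous=(305,190),bore=(315,178),stand=(391,226))),('side',dict(small=(265,293),big=(238,264),hous=(297,190),stand=(383,165)))):
    c=dict(np.load(n+'0.npz')); w=cloud(c)
    for k,(u,v) in L.items():
        p=w[v-12:v+13,u-12:u+13].reshape(-1,3)
        print(n,k,w[v,u].round(), 'zmax',np.nanpercentile(p[:,2],[50,90,99]).round(), 'ray', ray(c,u,v,{'small':21,'big':21,'hous':53,'bore':53,'stand':90}[k]).round())
        if k in('small','big'):
            m=p[(p[:,2]>12)&(p[:,2]<60)]; print('   n',len(m),m.mean(0).round(),np.ptp(m,axis=0).round())
# finger to wrist camera
c=eyes.camera('wrist'); print(c['eye'],c['orientation'],rot(c['orientation']).round(2).tolist())
print(rot(manip.read_state()['eef_rot']).round(3).tolist())
```

```text
top small [472. 292.  41.] zmax [ 6. 26. 40.] ray [474. 295.  21.]
   n 183 [476. 296.  24.] [65. 73. 35.]
top big [585. 275.  40.] zmax [14. 26. 40.] ray [588. 279.  21.]
   n 319 [584. 278.  23.] [71. 75. 35.]
top hous [575.  31.  60.] zmax [21. 63. 68.] ray [576.  31.  53.]
top bore [619.  -0.  30.] zmax [61. 67. 71.] ray [615.  -0.  53.]
top stand [ 458. -233.   97.] zmax [ 28.  97. 106.] ray [ 459. -234.   90.]
side small [468. 305.  32.] zmax [ 6. 25. 39.] ray [473. 301.  21.]
   n 290 [472. 300.  24.] [48. 47. 22.]
side big [575. 286.  34.] zmax [21. 25. 40.] ray [582. 281.  21.]
   n 453 [580. 281.  23.] [66. 65. 25.]
side hous [nan nan nan] zmax [60. 64. 66.] ray [598.  13.  53.]
side stand [ 455. -231.   44.] zmax [28. 67. 92.] ray [ 437. -188.   90.]
[ 274.47217081 -482.51206343  384.04799194] [ 2.88063764e+00 -1.44194907e-03 -1.18725881e+00] [[0.37, -0.9, -0.24], [-0.93, -0.36, -0.1], [0.0, 0.26, -0.97]]
[[0.928, 0.373, -0.0], [0.373, -0.928, 0.001], [0.0, -0.001, -1.0]]
```

{"fn": "arm_command", "kwargs": {
  "plan": [
    [1,0,0,0,0.127],
    [1,0,0,0,0.127],
    [1,0,0,0,0.127],
    [1,0.025,-0.028,0,0],
    [1,0.025,-0.028,0,0],
    [1,0.025,-0.028,0,0],
    [1,0.025,-0.028,0,0],
    [1,0.025,-0.028,0,0],
    [1,0.025,-0.028,0,0],
    [1,0.025,-0.028,0,0],
    [1,0.025,-0.028,0,0],
    [1,0.025,-0.028,0,0],
    [1,0.025,-0.028,0,0],
    [1,0,0,0,0]
  ]
}}

```text
clock: 1.9
eef_pos: [455.6, -228.7, 205.2]
eef_rot: [-3.141, 0.0, 0.004]
wrist_force: [-0.8, 0.5, -0.5]
finger_gap: 93.9
finger_force: 0.0
```

Run:
```python
from h import *
c=eyes.camera('wrist'); cv2.imwrite('pics/w1.png',c['img']); np.savez('w1.npz',**c); print(c['eye'],manip.read_state()['eef_pos'])
```

```text
[ 530.66414293 -228.5954775   384.21814166] [ 454.92796532 -229.59881764  205.17140074]
```

View pics/w1.png

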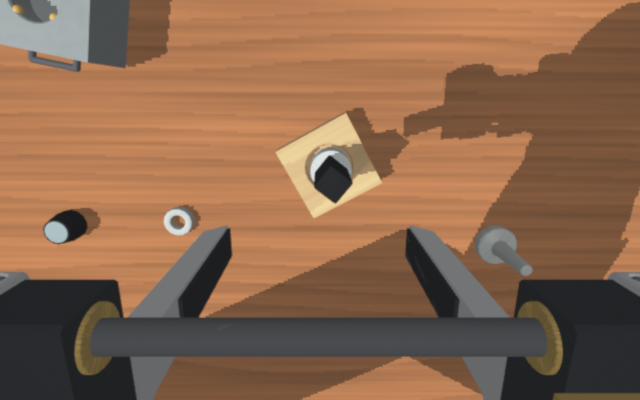

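The wrist view shows the stand centred near (330,165) with the pusher's black grip top near (332,183) turned about 30-35°. The housing corner is at upper left, the finger tips are at v≈230.

Run:
```python
from h import *
c=dict(np.load('w1.npz')); w=cloud(c); g=c['img']
roi=np.zeros((400,640),bool); roi[100:222,265:400]=1
z=w[...,2]
print(np.histogram(z[roi&np.isfinite(z)],bins=[-20,-5,5,10,15,20,22,24,26,28,30,32,35,45,60,80,85,90,92,94,96,98,100,102,104,108,112]))
zt=np.nanpercentile(z[roi],99.7)
m=roi&(z>zt-6); print('top z',zt,np.median(z[m]),m.sum())
print(cv2.minAreaRect(w[m][:,:2].astype(np.float32)))
hsv=cv2.cvtColor(g,cv2.COLOR_BGR2HSV)
s=roi&(z>12)&(z<40)&(hsv[...,1]>50)
print('stand z',np.percentile(z[s],[5,50,95]),cv2.minAreaRect(w[s][:,:2].astype(np.float32)))
```

```text
(array([    0, 10173,    26,   161,   154,    22,    23,   487,  3386,
         316,     8,    13,   440,    88,   134,    35,    41,    12,
          21,    13,    21,   109,   691,    25,     0,     0]), array([-20,  -5,   5,  10,  15,  20,  22,  24,  26,  28,  30,  32,  35,
        45,  60,  80,  85,  90,  92,  94,  96,  98, 100, 102, 104, 108,
       112]))
top z 101.84015966661725 100.79616890590137 847
((462.217041015625, -241.7010040283203), (24.07306671142578, 23.954151153564453), 52.21229553222656)
stand z [16.22735273 26.82830103 28.14497041] ((462.5501403808594, -240.56845092773438), (80.17658996582031, 80.08209991455078), 28.912294387817383)
```

{"fn": "arm_command", "kwargs": {
  "plan": [
    [1,0.022,-0.032,-0.0,0],
    [1,0.022,-0.032,0,0],
    [1,0.022,-0.032,0,0],
    [1,0.022,-0.032,0,0],
    [1,0.022,-0.032,0,0],
    [1,0.022,-0.032,0,0],
    [1,0.022,-0.032,0,0],
    [1,0,0,0,0]
  ]
}}

```text
clock: 2.95
eef_pos: [608.9, -5.4, 204.8]
eef_rot: [-3.141, 0.001, 0.002]
wrist_force: [-0.8, -0.1, -0.1]
finger_gap: 94.1
finger_force: 0.0
```

Run:
```python
from h import *
c=eyes.camera('wrist'); cv2.imwrite('pics/w2.png',c['img']); np.savez('w2.npz',**c); print(c['eye'],manip.read_state()['eef_pos'])
```

```text
[684.05138197  -5.36101232 383.8434891 ] [608.40984888  -6.46765638 204.92598539]
```

View pics/w2.png

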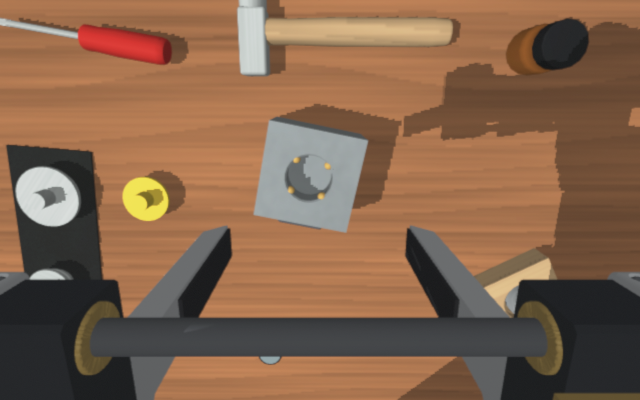

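The wrist view shows the housing with its bore centred near (309,177), four brass balls around it, a yellow look-alike at (145,199) and the big cap at (47,196).

Run:
```python
from h import *
c=dict(np.load('w2.npz')); w=cloud(c); z=w[...,2]
roi=np.zeros((400,640),bool); roi[110:240,245:375]=1
h=np.median(z[roi&(z>43)&(z<70)]); print('top z',h)
m=(roi&(abs(z-h)<3)).astype(np.uint8)
print(cv2.minAreaRect(w[m>0][:,:2].astype(np.float32)))
cs,hi=cv2.findContours(m,cv2.RETR_CCOMP,cv2.CHAIN_APPROX_NONE)
for k,H in zip(cs,hi[0]):
    if H[3]>=0 and len(k)>40:
        p=np.array([ray(c,u,v,h)[:2] for u,v in k[:,0]]).astype(np.float32)
        print('hole',cv2.minEnclosingCircle(p),cv2.fitEllipse(p))
g=cv2.cvtColor(c['img'],cv2.COLOR_BGR2HSV)
b=roi&(g[...,0]>8)&(g[...,0]<28)&(g[...,1]>120)&(g[...,2]>120)
b[:150]=0;b[205:]=0;b[:,:280]=0;b[:,340:]=0
n,_,st,ce=cv2.connectedComponentsWithStats(b.astype(np.uint8))
for s,(u,v) in zip(st[1:],ce[1:]): print(s[4],ray(c,u,v,h-3.6)[:2].round(1))
```

```text
top z 61.64552219800524
((612.0302734375, 2.125213623046875), (90.15351104736328, 90.49140167236328), 78.67424774169922)
hole ((612.597412109375, 2.127743721008301), 22.152454376220703) ((612.6669311523438, 2.1054978370666504), (42.034515380859375, 42.112220764160156), 17.58689308166504)
21 [628.8  13.7]
20 [623.4 -14.5]
26 [600.6  19.3]
27 [595.1  -8.7]
```

{"fn": "arm_command", "kwargs": {
  "plan": [
    [1,-0.016,-0.036,0,0],
    [1,-0.016,-0.036,0,0],
    [1,-0.016,-0.036,0,0],
    [1,-0.016,-0.036,0,0],
    [1,-0.016,-0.036,0,0],
    [1,-0.016,-0.036,0,0],
    [1,-0.016,-0.036,0,0],
    [1,-0.016,-0.036,0,0],
    [1,0,0,0,0]
  ]
}}

```text
clock: 4.12
eef_pos: [479.7, 282.0, 205.5]
eef_rot: [3.142, -0.0, 0.002]
wrist_force: [-0.4, -0.5, 0.6]
finger_gap: 94.2
finger_force: 0.0
```

Run:
```python
from h import *
c=eyes.camera('wrist'); cv2.imwrite('pics/w3.png',c['img']); np.savez('w3.npz',**c); print(c['eye'],manip.read_state()['eef_pos'])
```

```text
[554.64415336 282.01465684 384.65612666] [480.27790208 281.01354061 205.55228143]
```

View pics/w3.png

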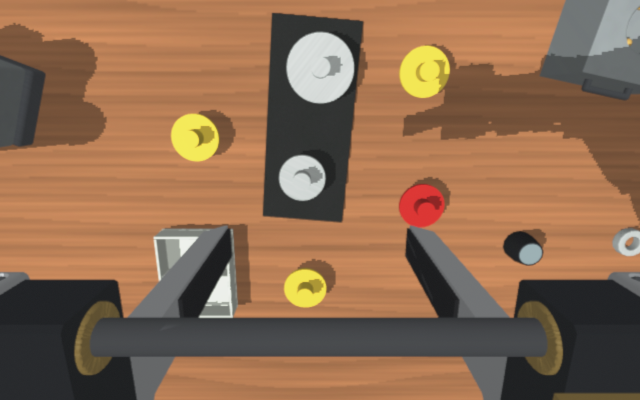

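The small cap is at (302,178) and the big cap at (320,67), both on the pad. A red look-alike is at (423,205) and the yellow ones are well clear.

Run:
```python
from h import *
c=dict(np.load('w3.npz')); w=cloud(c); z=w[...,2]
roi=np.zeros((400,640),bool); roi[145:212,265:345]=1
for lo,hi in ((17,25),(32,42)):
    m=roi&(z>lo)&(z<hi); h=np.median(z[m])
    k=max(cv2.findContours(m.astype(np.uint8),cv2.RETR_EXTERNAL,cv2.CHAIN_APPROX_NONE)[0],key=len)
    p=np.array([ray(c,u,v,h)[:2] for u,v in k[:,0]]).astype(np.float32)
    print(h,m.sum(),cv2.minEnclosingCircle(p),cv2.fitEllipse(p))
```

```text
20.811708149102486 1344 ((474.2035217285156, 297.7783203125), 24.194181442260742) ((474.07794189453125, 297.74420166015625), (46.820350646972656, 47.47359848022461), 89.50933837890625)
36.75061245854846 265 ((474.439453125, 297.7016296386719), 9.420114517211914) ((474.32244873046875, 297.7336120605469), (17.273841857910156, 18.18242835998535), 85.90261840820312)
```

{"fn": "arm_command", "kwargs": {
  "plan": [
    [0.6,-0.0057,-0.0162,0.03,0],
    [0.4,0,0,0.04,0],
    [0.2,0,0,0.04,0],
    [0.2,0,0,0.04,0],
    [0.2,0,0,0.02,0],
    [0.2,0,0,0.011,0],
    [0.2,0,0,0,0],
    [0.2,0,0,0,0]
  ],
  "newtons": 30
}}

```text
clock: 5.18
eef_pos: [475.2, 297.9, 25.5]
eef_rot: [-3.141, -0.001, 0.0]
wrist_force: [-0.9, 0.2, 0.1]
finger_gap: 56.5
finger_force: 0.0
```

{"fn": "arm_command", "kwargs": {
  "plan": [
    [-1,0,0,0,0],
    [-1,0,0,0,0],
    [-1,0,0,0,0],
    [-1,0,0,0,0],
    [-1,0,0,0,0],
    [-1,0,0,0,0]
  ]
}}

```text
clock: 5.92
eef_pos: [474.6, 298.1, 24.5]
eef_rot: [-3.141, -0.0, 0.001]
wrist_force: [-0.8, 0.2, 0.9]
finger_gap: 17.2
finger_force: 30.0
```

{"fn": "arm_command", "kwargs": {
  "plan": [
    [-1,0,0,-0.03,0],
    [-1,0,0,-0.04,0],
    [-1,0,0,-0.04,0],
    [-1,0.0138,0.0296,-0.01,0],
    [-1,0.0138,0.0296,0,0],
    [-1,0.0138,0.0296,0,0],
    [-1,0.0138,0.0296,0,0],
    [-1,0.0138,0.0296,0,0],
    [-1,0.0138,0.0296,0,0],
    [-1,0.0138,0.0296,0,0],
    [-1,0.0138,0.0296,0,0],
    [-1,0.0138,0.0296,0,0],
    [-1,0.0138,0.0296,0,0],
    [-1,0,0,0,0],
    [-1,0,0,0,0]
  ]
}}

```text
clock: 7.8
eef_pos: [612.5, 2.6, 144.2]
eef_rot: [-3.141, 0.001, 0.001]
wrist_force: [-0.4, 0.7, -1.4]
finger_gap: 17.3
finger_force: 30.0
```

Run:
```python
from h import *
print(manip.read_state()['eef_pos'])
c=eyes.camera('wrist'); cv2.imwrite('pics/w4.png',c['img'][100:330,200:440].repeat(2,0).repeat(2,1)); np.savez('w4.npz',**c)
w=cloud(c); z=w[...,2]
print(w[180:250:10,320].round(1))
```

```text
[612.45091231   2.56685828 144.15596945]
[[6.227e+02 3.000e-01 3.850e+01]
 [6.138e+02 2.000e-01 3.650e+01]
 [6.354e+02 1.000e+00 1.416e+02]
 [6.293e+02 1.000e+00 1.399e+02]
 [6.236e+02 1.000e+00 1.399e+02]
 [6.203e+02 1.000e+00 1.463e+02]
 [6.183e+02 1.000e+00 1.552e+02]]
```

View pics/w4.png

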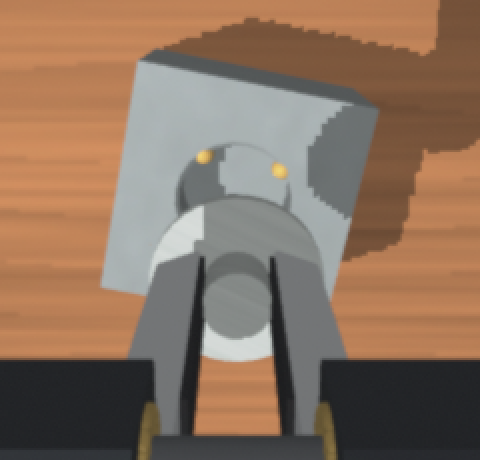

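The cap hangs level between the fingers, just above the bore (balls at (204,157) and (280,170) in the crop).

{"fn": "arm_command", "kwargs": {
  "plan": [
    [-1,0,-0.0,0.02,0],
    [-1,0,0.0003,0.02,0],
    [-1,0,0,0.015,0],
    [-1,0,0,0.006,0],
    [-1,0,0,0,0],
    [-1,0,0,0,0]
  ]
}}

```text
clock: 8.6
eef_pos: [613.2, 1.9, 84.2]
eef_rot: [3.142, -0.001, 0.001]
wrist_force: [-0.3, 0.0, -0.5]
finger_gap: 17.3
finger_force: 30.0
```

{"fn": "arm_command", "kwargs": {
  "plan": [
    [-1,0,0,0.001,0],
    [-1,0,0,0.001,0],
    [-1,0,0,0.001,0],
    [-1,0,0,0,0],
    [-1,0,0,0,0]
  ]
}}

```text
clock: 9.22
eef_pos: [612.9, 1.8, 80.5]
eef_rot: [3.142, -0.0, 0.001]
wrist_force: [-0.1, -0.6, -0.8]
finger_gap: 17.0
finger_force: 30.0
```

{"fn": "arm_command", "kwargs": {
  "plan": [
    [-1,0,0,0.001,0],
    [-1,0,0,0.0005,0],
    [-1,0,0,0,0],
    [-1,0,0,0,0]
  ]
}}

```text
clock: 9.72
eef_pos: [612.9, 2.0, 79.0]
eef_rot: [-3.141, -0.0, 0.001]
wrist_force: [-0.6, 2.6, 1.7]
finger_gap: 16.8
finger_force: 30.0
```

{"fn": "arm_command", "kwargs": {
  "plan": [
    [-1,0,0,0.001,0],
    [-1,0,0,0,0],
    [-1,0,0,0,0]
  ]
}}

```text
clock: 10.1
eef_pos: [613.0, 2.0, 78.1]
eef_rot: [-3.141, -0.0, 0.001]
wrist_force: [0.4, 4.7, 2.8]
finger_gap: 16.8
finger_force: 30.0
```

{"fn": "arm_command", "kwargs": {
  "plan": [
    [-1,0,-0.001,0,0],
    [-1,0,0,0,0],
    [-1,0,0,0,0]
  ]
}}

```text
clock: 10.48
eef_pos: [612.8, 2.8, 77.9]
eef_rot: [-3.142, 0.0, 0.001]
wrist_force: [0.8, 2.6, 2.1]
finger_gap: 16.8
finger_force: 30.0
```

{"fn": "arm_command", "kwargs": {
  "plan": [
    [-0.4,0,0,0,0],
    [-0.2,0,0,0,0],
    [0,0,0,0,0],
    [0,0,0,-0.01,0],
    [0,0,0,-0.03,0],
    [0.2,0,0,-0.04,0],
    [0.2,0,0,-0.04,0],
    [0.2,0,0,0,0]
  ]
}}

```text
clock: 11.48
eef_pos: [614.0, 2.8, 202.0]
eef_rot: [3.141, -0.006, 0.001]
wrist_force: [0.7, -0.5, -0.3]
finger_gap: 56.4
finger_force: 0.0
```

Run:
```python
from h import *
print(manip.read_state()['eef_pos'])
c=eyes.camera('wrist'); cv2.imwrite('pics/w5.png',c['img'][100:300,200:440].repeat(2,0).repeat(2,1)); np.savez('w5.npz',**c)
w=cloud(c); z=w[...,2]
roi=np.zeros((400,640),bool); roi[120:245,240:400]=1
for lo,hi in ((69,78),(84,95)):
    m=roi&(z>lo)&(z<hi); h=np.median(z[m])
    m=(m&(abs(z-h)<3)).astype(np.uint8)
    k=max(cv2.findContours(m,cv2.RETR_EXTERNAL,cv2.CHAIN_APPROX_NONE)[0],key=len)
    p=np.array([ray(c,u,v,h)[:2] for u,v in k[:,0]]).astype(np.float32)
    q=w[m>0]; A=np.c_[q[:,:2]-q[:,:2].mean(0),np.ones(len(q))]
    print(h,m.sum(),cv2.minEnclosingCircle(p),'tilt',np.linalg.lstsq(A,q[:,2],rcond=None)[0])
```

```text
[613.98304001   2.75992851 202.03283085]
74.58079930899322 1842 ((612.4244995117188, 2.2944371700286865), 24.171382904052734) tilt [2.28554761e-03 1.95410557e-03 7.45828914e+01]
90.52177561863277 364 ((612.5980224609375, 2.1977975368499756), 9.38544750213623) tilt [-2.33441902e-02  2.96200312e-03  9.05112312e+01]
```

View pics/w5.png

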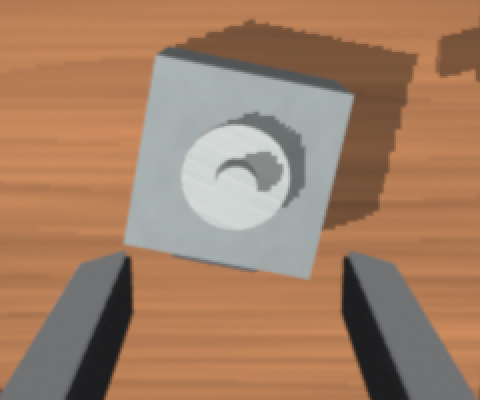

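The cap sits level and loose in the bore (flange centred at crop (236,177)), its flange about 9 mm above the face.

{"fn": "arm_command", "kwargs": {
  "plan": [
    [0.6,-0.0188,0.0305,0,0],
    [0.6,-0.0188,0.0305,0,0],
    [0.6,-0.0188,0.0305,0,0],
    [0.6,-0.0188,0.0305,0,0],
    [0.6,-0.0188,0.0305,0,0],
    [0.6,-0.0188,0.0305,0,0],
    [0.6,-0.0188,0.0305,0,0],
    [0.6,-0.0188,0.0305,0,0],
    [0.6,0,0,0,-0.152],
    [0.6,0,0,0,-0.152],
    [0.6,0,0,0,-0.152],
    [0.6,0,0,0,-0.152],
    [0.6,0,0,0,-0.152],
    [0.6,0,0,0,-0.152],
    [0.6,0,0,0,0],
    [0.6,0,0,0,0]
  ],
  "newtons": 60
}}

```text
clock: 13.52
eef_pos: [462.4, -241.2, 197.5]
eef_rot: [-3.141, 0.0, 0.909]
wrist_force: [-0.3, 0.5, 0.2]
finger_gap: 75.3
finger_force: 0.0
```

Run:
```python
from h import *
s=manip.read_state(); T=rot(s['eef_rot'])
c=eyes.camera('wrist'); w=cloud(c); z=w[...,2]
m=(abs(z-100.8)<4); m[222:]=0; m[:,:250]=0; m[:,400:]=0
r=cv2.minAreaRect(w[m][:,:2].astype(np.float32)); print(r, s['eef_rot'][2]*57.3, s['eef_pos'])
print('tool shift',T.T@(np.array([*r[0],58])-s['eef_pos']))
```

```text
((462.5994567871094, -241.29153442382812), (23.812726974487305, 23.54029655456543), 52.09050369262695) 52.10999339480672 [ 462.42613306 -241.16307274  197.50897541]
tool shift [1.69252188e-02 3.30304541e-01 1.39508750e+02]
```

{"fn": "arm_command", "kwargs": {
  "plan": [
    [0.4,0,0.0003,0.04,0],
    [0.4,0,0,0.04,0],
    [0.3,0,0,0.035,0],
    [0.2,0,0,0.02,0],
    [0.2,0,0,0.0045,0],
    [0.0,0,0,0,0],
    [-1,0,0,0,0],
    [-1,0,0,0,0],
    [-1,0,0,0,0],
    [-1,0,0,0,0],
    [-1,0,0,0,0],
    [-1,0,0,0,0]
  ],
  "newtons": 60
}}

```text
clock: 15.08
eef_pos: [463.0, -241.5, 58.8]
eef_rot: [3.141, -0.0, 0.913]
wrist_force: [-0.9, 0.8, 5.6]
finger_gap: 23.8
finger_force: 60.0
```

{"fn": "arm_command", "kwargs": {
  "plan": [
    [-1,0,0,-0.02,0],
    [-1,0,0,-0.03,0],
    [-1,0,0,-0.03,0],
    [-1,0,0,-0.03,0],
    [-1,0.0316,-0.0034,0,0],
    [-1,0.0316,-0.0034,0,0],
    [-1,0.0316,-0.0034,0,0],
    [-1,0.0316,-0.0034,0,0],
    [-1,0.0316,-0.0034,0,0],
    [-1,0.0316,-0.0034,0,0],
    [-1,0.0316,-0.0034,0,0],
    [-1,0.0316,-0.0034,0,0],
    [-1,0.0316,-0.0034,0,0],
    [-1,0,0,0,0],
    [-1,0,0,0,0],
    [-1,0,0,0,0]
  ]
}}

```text
clock: 17.08
eef_pos: [612.2, 1.5, 168.4]
eef_rot: [-3.141, 0.0, 0.912]
wrist_force: [-0.4, 0.0, -1.9]
finger_gap: 23.2
finger_force: 60.0
```

Run:
```python
from h import *
s=manip.read_state(); print(s['eef_pos'],s['eef_rot'],s['wrist_force'],s['finger_gap'])
c=eyes.camera('wrist'); np.savez('w6.npz',**c)
cv2.imwrite('pics/w6.png',c['img'][100:350,180:460].repeat(2,0).repeat(2,1))
```

```text
[612.2069823    1.47583825 168.38018706] [-3.14140194e+00  2.30918505e-04  9.11878007e-01] [-0.3561414   0.0260121  -1.85628693] 23.179739599336695
```

View pics/w6.png

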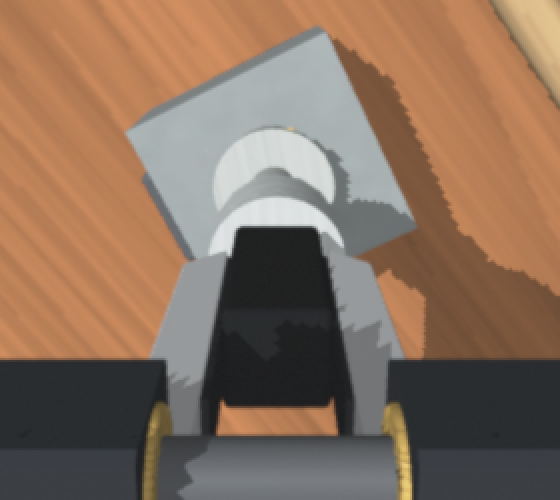

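The pusher hangs upright above the cap, cup rim at crop (277,230) and cap flange at (273,185), aligned along the tool's x axis.

{"fn": "arm_command", "kwargs": {
  "plan": [
    [-1,0.0009,-0.0002,0.015,0],
    [-1,0,0,0.015,0],
    [-1,0,0,0,0],
    [-1,0,0,0.008,0],
    [-1,0,0,0.006,0],
    [-1,0,0,0,0],
    [-1,0,0,0,0]
  ]
}}

```text
clock: 18.0
eef_pos: [613.1, 3.1, 124.7]
eef_rot: [3.141, -0.0, 0.913]
wrist_force: [0.0, -0.4, -2.9]
finger_gap: 23.7
finger_force: 60.0
```

{"fn": "arm_command", "kwargs": {
  "plan": [
    [-1,0,0,0.002,0],
    [-1,0,0,0.002,0],
    [-1,0,0,0,0],
    [-1,0,0,0,0]
  ]
}}

```text
clock: 18.5
eef_pos: [613.0, 3.1, 120.5]
eef_rot: [3.142, -0.0, 0.913]
wrist_force: [-1.0, 0.6, -2.1]
finger_gap: 23.9
finger_force: 60.0
```

{"fn": "arm_command", "kwargs": {
  "plan": [
    [-1,-0.0006,0,0.001,0],
    [-1,0,0,0.0005,0],
    [-1,0,0,0,0],
    [-1,0,0,0,0]
  ]
}}

```text
clock: 19.0
eef_pos: [612.6, 2.6, 118.9]
eef_rot: [3.142, 0.0, 0.913]
wrist_force: [-0.0, -0.7, -2.9]
finger_gap: 23.4
finger_force: 60.0
```

{"fn": "arm_command", "kwargs": {
  "plan": [
    [-1,0,0,0.0005,0],
    [-1,0,0,0.0005,0],
    [-1,0,0,0,0],
    [-1,0,0,0,0]
  ]
}}

```text
clock: 19.5
eef_pos: [612.7, 2.6, 118.2]
eef_rot: [3.141, -0.0, 0.913]
wrist_force: [-0.3, -0.4, 2.4]
finger_gap: 23.6
finger_force: 60.0
```

{"fn": "arm_command", "kwargs": {
  "plan": [
    [-1,0,0,0.0005,0],
    [-1,0,0,0.0005,0],
    [-1,0,0,0,0],
    [-1,0,0,0,0]
  ]
}}

```text
clock: 20.0
eef_pos: [612.8, 2.6, 117.4]
eef_rot: [3.141, -0.001, 0.913]
wrist_force: [-0.1, 0.5, 5.0]
finger_gap: 23.9
finger_force: 60.0
```

{"fn": "arm_command", "kwargs": {
  "plan": [
    [-1,0,0,0.0005,0],
    [-1,0,0,0.0005,0],
    [-1,0,0,0,0],
    [-1,0,0,0,0]
  ]
}}

```text
clock: 20.5
eef_pos: [612.9, 2.6, 116.7]
eef_rot: [3.141, -0.001, 0.913]
wrist_force: [-0.9, 1.0, 6.4]
finger_gap: 23.6
finger_force: 60.0
```

{"fn": "arm_command", "kwargs": {
  "plan": [
    [-1,0,0,0.0005,0],
    [-1,0,0,0.0005,0],
    [-1,0,0,0,0]
  ]
}}

```text
clock: 20.88
eef_pos: [612.9, 2.6, 115.5]
eef_rot: [3.141, -0.001, 0.913]
wrist_force: [-0.4, 0.1, 5.2]
finger_gap: 23.3
finger_force: 60.0
```

{"fn": "arm_command", "kwargs": {
  "plan": [
    [-1,0,0,0.0005,0],
    [-1,0,0,0.0005,0],
    [-1,0,0,0,0]
  ]
}}

```text
clock: 21.25
eef_pos: [612.9, 2.6, 114.6]
eef_rot: [3.141, -0.001, 0.913]
wrist_force: [-1.4, -0.4, 6.6]
finger_gap: 23.8
finger_force: 60.0
```

{"fn": "arm_command", "kwargs": {
  "plan": [
    [-1,0,0,0.0005,0],
    [-1,0,0,0.0005,0],
    [-1,0,0,0,0]
  ]
}}

```text
clock: 21.62
eef_pos: [612.2, 2.6, 112.3]
eef_rot: [-3.141, 0.001, 0.913]
wrist_force: [0.1, -0.6, -2.5]
finger_gap: 23.6
finger_force: 60.0
```

{"fn": "arm_command", "kwargs": {
  "plan": [
    [-1,0,0,0.0005,0],
    [-1,0,0,0.0005,0],
    [-1,0,0,0,0]
  ]
}}

```text
clock: 22.0
eef_pos: [612.5, 2.6, 111.8]
eef_rot: [-3.141, 0.0, 0.913]
wrist_force: [0.1, -0.7, -1.4]
finger_gap: 23.7
finger_force: 60.0
```

{"fn": "arm_command", "kwargs": {
  "plan": [
    [-1,0,0,0.0005,0],
    [-1,0,0,0.0005,0],
    [-1,0,0,0.0003,0],
    [-1,0,0,0,0]
  ]
}}

```text
clock: 22.5
eef_pos: [612.6, 2.6, 110.6]
eef_rot: [-3.142, -0.0, 0.913]
wrist_force: [-0.1, -1.2, -2.2]
finger_gap: 23.6
finger_force: 60.0
```

{"fn": "arm_command", "kwargs": {
  "plan": [
    [-1,0,0,0.0003,0],
    [-1,0,0,0.0003,0],
    [-1,0,0,0,0],
    [-1,0,0,0,0]
  ]
}}

```text
clock: 23.0
eef_pos: [612.6, 2.6, 110.0]
eef_rot: [-3.142, 0.0, 0.913]
wrist_force: [0.4, 0.6, -2.9]
finger_gap: 23.7
finger_force: 60.0
```

{"fn": "arm_command", "kwargs": {
  "plan": [
    [-1,0,0,0.0003,0],
    [-1,0,0,0.0003,0],
    [-1,0,0,0,0],
    [-1,0,0,0,0]
  ]
}}

```text
clock: 23.5
eef_pos: [612.6, 2.6, 109.7]
eef_rot: [3.141, -0.0, 0.913]
wrist_force: [-1.3, 0.3, 3.2]
finger_gap: 23.5
finger_force: 60.0
```

{"fn": "arm_command", "kwargs": {
  "plan": [
    [-1,0,0,0.0003,0],
    [-1,0,0,0.0002,0],
    [-1,0,0,0,0],
    [-1,0,0,0,0]
  ]
}}

```text
clock: 24.0
eef_pos: [612.7, 2.6, 109.7]
eef_rot: [3.141, -0.0, 0.913]
wrist_force: [-3.7, 1.1, 8.0]
finger_gap: 23.9
finger_force: 60.0
```

{"fn": "arm_command", "kwargs": {
  "plan": [
    [-1,0,0,0.0003,0],
    [-1,0,0,0,0],
    [-1,0,0,0,0]
  ]
}}

```text
clock: 24.38
eef_pos: [612.7, 2.7, 109.7]
eef_rot: [3.141, -0.0, 0.913]
wrist_force: [-4.8, 0.7, 10.0]
finger_gap: 23.6
finger_force: 60.0
```

{"fn": "arm_command", "kwargs": {
  "plan": [
    [-1,-0.0002,-0.0003,0.0002,0],
    [-1,0,0,0.0002,0],
    [-1,0,0,0,0],
    [-1,0,0,0,0]
  ]
}}

```text
clock: 24.88
eef_pos: [612.6, 2.7, 109.6]
eef_rot: [3.14, -0.001, 0.913]
wrist_force: [-4.1, 1.0, 12.0]
finger_gap: 23.7
finger_force: 60.0
```

Run:
```python
from h import *
for i in range(4):
    eyes.camera('wrist'); print(manip.read_state()['wrist_force'])
```

```text
[-3.79840653  0.45690325 12.5418095 ]
[-3.98795964  0.53023224 12.56291937]
[-3.62817639  1.04181332 13.12823582]
[-4.26336056  1.47796559 11.77927702]
```

{"fn": "arm_command", "kwargs": {
  "plan": [
    [-1,0,0,0.0002,0],
    [-1,0,0,0.0002,0],
    [-1,0,0,0.0001,0],
    [-1,0,0,0,0]
  ]
}}

```text
clock: 25.58
eef_pos: [612.7, 2.7, 109.6]
eef_rot: [3.14, -0.001, 0.913]
wrist_force: [-5.7, -0.1, 15.8]
finger_gap: 23.7
finger_force: 60.0
```

Run:
```python
from h import *
for i in range(4):
    eyes.camera('wrist'); print(manip.read_state()['wrist_force'])
```

```text
[-5.52250907  0.09452558 16.03864151]
[-5.14081791  0.75385203 16.64366955]
[-6.00831923  1.10946234 16.3048411 ]
[-5.2573697   0.31350349 16.02388789]
```

{"fn": "arm_command", "kwargs": {
  "plan": [
    [-1,0,0,5e-05,0],
    [-1,0,0,0,0],
    [-1,0,0,0,0],
    [-1,0,0,0,0],
    [-1,0,0,0,0],
    [-1,0,0,0,0],
    [-1,0,0,0,0],
    [-1,0,0,0,0],
    [-1,0,0,0,0],
    [-1,0,0,0,0],
    [-1,0,0,0,0],
    [-1,0,0,0,0]
  ]
}}

```text
clock: 27.28
eef_pos: [612.7, 2.7, 109.6]
eef_rot: [3.14, -0.001, 0.913]
wrist_force: [-5.3, 1.4, 17.2]
finger_gap: 23.6
finger_force: 60.0
```

{"fn": "arm_command", "kwargs": {
  "plan": [
    [-1,0,0,-0.001,0],
    [-1,0,0,-0.002,0],
    [-1,0,0,-0.004,0],
    [-1,0,0,-0.01,0],
    [-1,0,0,-0.015,0],
    [-1,0,0,-0.015,0],
    [-1,0,0,-0.015,0],
    [-1,0,0,0,0],
    [-1,0,0,0,0]
  ]
}}

```text
clock: 28.4
eef_pos: [612.0, 2.7, 169.3]
eef_rot: [-3.141, 0.0, 0.913]
wrist_force: [0.1, -0.3, -2.2]
finger_gap: 23.6
finger_force: 60.0
```

Run:
```python
from h import *
s=manip.read_state(); T=rot(s['eef_rot']); print(s['eef_pos'],s['eef_rot'],s['finger_gap'])
c=eyes.camera('wrist'); cv2.imwrite('pics/w7.png',c['img'][100:350,180:460].repeat(2,0).repeat(2,1))
w=cloud(c);z=w[...,2]; roi=np.zeros((400,640),bool); roi[150:210,270:370]=1
print(np.histogram(z[roi&np.isfinite(z)],bins=[50,58,60,61,62,63,64,65,66,67,68,70,75,80,85,100]))
print('shift to (462.8,-241.4)',T.T@(np.array([462.8,-241.4,s['eef_pos'][2]])-s['eef_pos']))
```

```text
[612.00114123   2.65103358 169.27419601] [-3.14104544e+00  3.41598368e-04  9.12796964e-01] 23.622367957739716
(array([   7,   14,  404, 1623, 1268,  197,  140,  612,  465,   73,   10,
         28,   24,   18,    0]), array([ 50,  58,  60,  61,  62,  63,  64,  65,  66,  67,  68,  70,  75,
        80,  85, 100]))
shift to (462.8,-241.4) [-2.84339117e+02  3.11953109e+01  8.00593050e-02]
```

View pics/w7.png

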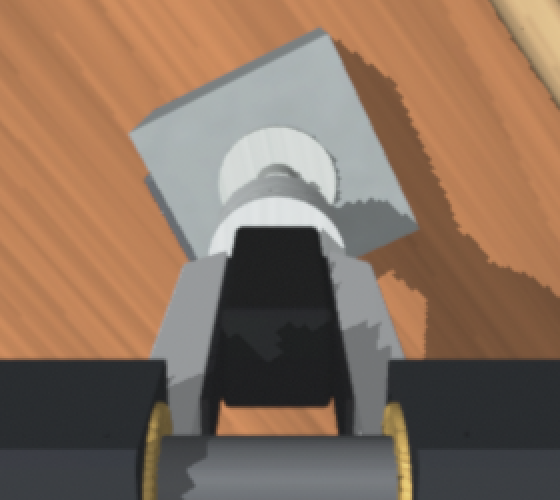

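The cap is home: flange top about 65.9 mm, i.e. 4 mm above the face, with its disc at crop (277,170) lying flush. Next I return the pusher.

{"fn": "arm_command", "kwargs": {
  "plan": [
    [-1,-0.0316,0.0035,0,0],
    [-1,-0.0316,0.0035,0,0],
    [-1,-0.0316,0.0035,0,0],
    [-1,-0.0316,0.0035,0,0],
    [-1,-0.0316,0.0035,0,0],
    [-1,-0.0316,0.0034,0,0],
    [-1,-0.0316,0.0034,0,0],
    [-1,-0.0316,0.0034,0,0],
    [-1,-0.0315,0.0034,0,0],
    [-1,0,0,0.03,0],
    [-1,0,0,0.03,0],
    [-1,0,0,0.02,0],
    [-1,0,0,0,0],
    [-1,0,0,0,0],
    [-1,0,0,0,0]
  ]
}}

```text
clock: 30.32
eef_pos: [463.3, -241.5, 90.6]
eef_rot: [3.14, -0.0, 0.913]
wrist_force: [-0.9, 0.0, -2.3]
finger_gap: 23.9
finger_force: 60.0
```

{"fn": "arm_command", "kwargs": {
  "plan": [
    [-1,0,0,0.012,0],
    [-1,0,0,0.012,0],
    [-1,0,0,0.005,0],
    [-1,0,0,0,0],
    [-1,0,0,0,0]
  ]
}}

```text
clock: 30.95
eef_pos: [463.1, -241.4, 60.9]
eef_rot: [3.141, -0.0, 0.913]
wrist_force: [0.4, 0.4, -2.4]
finger_gap: 23.3
finger_force: 60.0
```

{"fn": "arm_command", "kwargs": {
  "plan": [
    [-1,0,0,0.001,0],
    [-1,0,0,0.001,0],
    [-1,0,0,0.0005,0],
    [-1,0,0,0,0],
    [-1,0,0,0,0]
  ]
}}

```text
clock: 31.58
eef_pos: [463.1, -241.3, 58.8]
eef_rot: [3.141, -0.0, 0.913]
wrist_force: [-2.8, 1.8, 6.6]
finger_gap: 23.5
finger_force: 60.0
```

Seated. I release it and lift clear.

{"fn": "arm_command", "kwargs": {
  "plan": [
    [-1,0,0,-0.0005,0],
    [-0.3,0,0,0,0],
    [0,0,0,0,0],
    [0.2,0,0,0,0],
    [0.3,0,0,0,0],
    [0.4,0,0,-0.02,0],
    [0.4,0,0,-0.04,0],
    [0.4,0,0,-0.04,0],
    [0.4,0,0,-0.045,0],
    [0.4,0,0,0,0],
    [0.4,0,0,0,0]
  ]
}}

```text
clock: 32.95
eef_pos: [462.7, -241.1, 202.9]
eef_rot: [-3.141, 0.0, 0.913]
wrist_force: [-0.4, -1.0, 0.0]
finger_gap: 65.8
finger_force: 0.0
```

Run:
```python
from h import *
s=manip.read_state(); print(s['eef_pos'],s['finger_gap'],s['wrist_force'])
c=eyes.camera('wrist'); w=cloud(c); z=w[...,2]
m=(abs(z-100.8)<4); m[222:]=0; m[:,:250]=0; m[:,400:]=0
print(np.median(z[m]),cv2.minAreaRect(w[m][:,:2].astype(np.float32)))
c=eyes.camera('side'); t=eyes.camera('top')
a=cv2.resize(c['img'][100:260,230:450],(660,480)); cv2.imwrite('pics/s8.png',a)
```

```text
[ 462.68272176 -241.14996325  202.89275841] 65.82350044461758 [-0.40829306 -1.00248787  0.01822023]
100.86292449309994 ((463.77587890625, -242.04598999023438), (23.899274826049805, 23.067378997802734), 52.502471923828125)
```

View pics/s8.png

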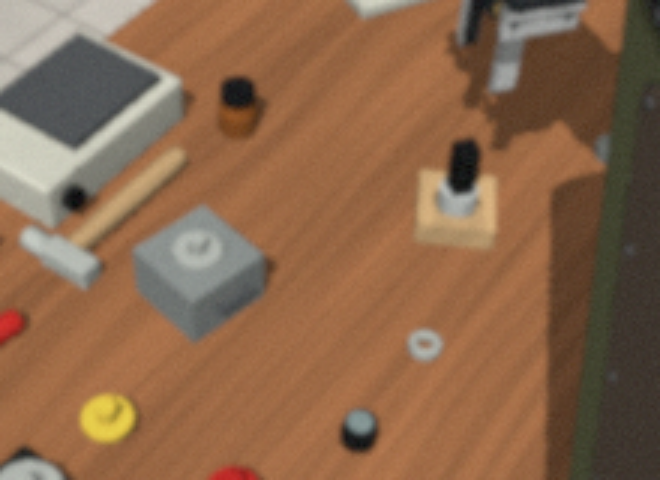

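The side view shows the cap home in the housing (200,248) and the pusher upright in its stand (460,180), with the gripper clear of both.

```bash
python3 -c "
from cell import ticket; print(ticket.sign_off())"
```

```text
the job is handed in; nothing more can be done
None
```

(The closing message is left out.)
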